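# Uncap the alignment lens and hold the enabling plunger halfway

### The arm

A 7-joint arm with a two-finger parallel gripper is mounted at the origin on the work surface. World frame = base frame: x ahead of the robot, y to its left, z up, the work surface at z = 0. Lengths are in m, angles in rad, forces in N, time in s.
With the tool pointing down it reaches from about 0.4 to 0.85 m from the base axis. Payload 10.4 kg.
Tool frame: the origin (TCP) lies at the very end of the fingers, on their centre line; the grasp point (between the pads) lies 19 mm behind it; z points along the fingers, y is the line along which they close (so a half turn about z gives the same grasp; the last joint's range is limited). The gripper opens to 87 mm and grips with 3 to 60 N. Pads are 19 mm wide; open, the fingers measure 117 mm over their backs; the gripper's body (75 mm by 190 mm) begins 51 mm behind the grasp point.
Start: joints at [-1.125, 0.332, -0.065, 1.46, 0.022, 1.35, -0.088], TCP at [0.282, 0.558, 0.223] pointing down, gripper open.
Joint ranges: [-2.6, 2.6], [-0.5, 2.12], [-1.47, 1.34], [0.16, 2.42], [-1.27, 4.41], [0.06, 2.06], [-2.6, 2.6]. Speed limits (rad/s): [2.22, 2.22, 2.79, 2.79, 3.14, 3.14, 3.14].

### API

Orientations are given as a unit quaternion [x, y, z, w].
In Python, from bench import * gives the robot as it stands.
- The arm moves only by the tool carry_out, never from a script. Its argument "deltas" is a list of rows, each an object with "hand": the finger opening in mm, from 0 to 87; "dp": the shift along the tool's x, y, z each as a share of 250 mm, from -1 to 1, a list of three; "spin": the turn about the tool's z as a share of pi rad, from -1 to 1. In form: [{"hand": hand, "dp": [dx, dy, dz], "spin": spin}, ...]. A call has 1 to 20 rows; each row is the pose to reach, as a shift and turn from the pose commanded when the call began, along the tool's axes at that moment, turning the shorter way round; what a row does not reach only later rows make up. A row lasts 1/10 s, in which the tool goes at most 50 mm and 8.59 degrees, less where a joint would pass 70% of its speed; a pose out of reach is approached as far as the arm can. A call with a number of a shift or a turn outside -1 to 1 is refused whole. A call with a gripper value outside its range is refused whole. The fingers move at their own pace and stop on an object; "force" is the grip in N (left out, the last holds). Time passes only in rows, so rows that repeat a pose let the fingers close. It gives the time, the measured TCP pose, the force, the opening and the grip force at its end, in the units of the state.
- read_state(): the state, without advancing time (a new reading comes with each control period).
- camera(name): name is "side" or "top"; returns the picture (480x640x3 uint8, red, green, blue); there is no depth.
- get_calibration(name): a dict with "fx", "fy", "cx", "cy" (pixels), "R" (3x3) and "t" (3): a world point X has camera coordinates R X + t. Camera axes: x right, y down, z forward; pixel columns grow to the right and rows downward; lengths in m; the calibration is good to about 2 mm. A picture is of the moment at which its call begins. get_calibration takes no time and is no camera call.
- close_job(): hands the job in; it is judged then, once.
The state is a dict: "time": time; "joint_positions": joint angles; "joint_vel": joint speeds; "joint_torque": joint torques, N m; "ee_pos": TCP position; "eef_rot": TCP orientation; "ft_force": force on the tool from outside, world axes, zero at the start; "torque": the same for the moment, N m; "width": finger opening in m; "grip_force": force on a finger pad.
Only numpy, scipy, OpenCV 4.12 (cv2) and the standard library are available. Lean on these libraries where they do the work, as an engineer would, in place of code of your own. Each camera call takes 0.05 s, during which the arm holds its last target. There are 200 camera calls.

### The job

Lift the blue dust cap off the upward-looking lens and set it down upright in the orange cap holder, lowering it in rather than dropping it. Then press the green plunger of the enabling switch halfway down, until its white band has just sunk into the collar, and finish while still holding it there: do not let go at the end. Never push the plunger to the bottom, do not press the red stop button beside it, and leave everything else where it is.

Things in the scene. Friction and masses are not known exactly. Their poses are not given: they have to be found in the camera images.
- cap: Loose blue dust cap, about 60 g, over the lens barrel at the start: an upside-down round cup, outside diameter 52 mm, inside 46, height 21 (top 5 mm solid), with a solid round knob on top, diameter 28 mm, height 24 (45 mm tall in all). Origin: centre of the open underside; z up through the knob. On the lens it overlaps the barrel by 16 mm with 3 mm play all round; lifts straight off.
- lens_top (a point): Centre of the top face of the lens: an upright aluminium barrel of diameter 40 mm, 40 mm tall, above a black collar of diameter 60 mm and a grey block 110 x 110 x 35 mm, fixed to the surface. This point lies 100 mm above the work surface.
- holder: Orange round cap holder with an open top, fixed: outside diameter 68 mm, inside diameter 60 mm, wall 4 mm, rim 20 mm above the work surface, inner floor 8 mm above it (12 mm deep), on a square aluminium foot 90 x 90 x 6 mm. Origin: centre of its underside, on the work surface. The cap stands in it skirt down, knob up.
- holder_floor (a point): Centre of the holder's inner floor, 8 mm above the work surface.
- switch_box: Fixed grey enabling-switch box, 80 mm (its x) x 150 mm (its y) x 50 mm tall. Origin: centre of its underside. The green plunger stands at y = +37 mm of its own frame, the red stop button on a yellow field at y = -40 mm.
- plunger (a joint): Green plunger's travel in m: 0 up, 0.020 at the bottom stop; grows as it is pressed straight down. Its spring needs about 3 N to start, 8 N at 0.010, 13 N at the bottom, and pushes it back up when let go. A white band 10 mm tall stands directly above the collar, a black one 10 mm tall above that: at 0.010 the white band has just gone into the collar.
- plunger_top (a point): Centre of the flat top of the green plunger head (diameter 36 mm, 12 mm thick), 90 mm above the work surface when fully up; moves with the plunger. The steel collar of diameter 34 mm ends 58 mm above the work surface.
- stop (a joint): Travel in m of the red stop button (diameter 32 mm, full travel 0.006, lower than the plunger): leave at 0.
- amber_bottle: Loose amber bottle, 66 mm diameter, 140 mm tall, bystander. Origin: centre of its underside.
- wafer_jar: Loose low white round jar, 116 mm diameter, 34 mm tall, bystander. Origin: centre of its underside.
- spare_lens: Loose black spare lens standing upright, 50 mm diameter, 70 mm tall, bystander. Origin: centre of its underside.
- wafer_cassette: Loose white wafer cassette 120 x 128 x 90 mm, bystander. Origin: centre of its underside.
- mask_tray: Loose clear open tray 90 x 90 x 30 mm, bystander. Origin: centre of its underside.
- screwdriver: Loose screwdriver lying on the surface, about 0.2 m long along its x, bystander. Origin: its underside, near the middle.
- tweezers: Loose steel tweezers lying on the surface, 120 mm long along its x, bystander. Origin: its underside, near the middle.
Not all that is in view belongs to the job. What is meant by the cap is not pink, and is the larger of those in its own colour.

How it is judged:
On the way, in this order (a step that is already met when the one before it is completed fails the run):
1. the cap is off the lens and lowered into the holder, still held by the fingers (horizontal distance between cap and holder_floor below 0.008 m and z of cap in the frame of holder_floor between -0.004 and 0.01 m and angle between cap's own z axis and vertical below 0.2 rad and contact force between the fingers and cap above 0.3 N), for 0.02 s.
2. the cap stands released and upright in the holder (horizontal distance between cap and holder_floor below 0.008 m and z of cap in the frame of holder_floor between -0.004 and 0.004 m and angle between cap's own z axis and vertical below 0.12 rad and contact force between the fingers and cap below 0.1 N and linear speed of cap below 0.03 m/s), for 0.2 s.
3. the robot holds the plunger halfway down (value of joint plunger between 0.007 and 0.013 m and contact force between any of the fingers, the arm and switch_box above 3 N), for 0.5 s.
At the end, for the whole second after the job is handed in: The cap stands upright (within 0.12 rad) on the holder's floor (within 4 mm), centred within 8 mm, released and at rest; the robot is pressing the switch with more than 3 N and the plunger stays between 7 and 13 mm of its 20 mm travel without moving (all of step 2 and all of step 3 and velocity of joint plunger between -0.01 and 0.01 m/s); the arm keeps its last pose, push and grip.
It fails at once if the plunger was pushed to the bottom (beyond 18 mm) (value of joint plunger above 0.018 m).
It fails at once if the red stop button was pressed (beyond 2 mm) (value of joint stop above 0.002 m).
It fails at once if a bystander was moved by more than 30 mm (distance of any of amber_bottle, wafer_jar, spare_lens, wafer_cassette, mask_tray, screwdriver, tweezers from where it was at the start of the episode above 0.03 m).
It also fails if it takes over 51 s, if anything falls off the work surface, if the arm or the gripper's body presses on something with over 40 N, if the wrist force passes 120 N, or if a joint passes its speed limit or range.

## Working session

There is one attempt and no reset: what is moved stays moved. The work goes in short steps, Python scripts to look and compute and a tool call to move; the robot and the scene stay as the last step left them, time stands still between calls to the robot, and variables do not carry over. Pictures are saved under pics/ and viewed, at most 10 in all, crops included, and the job is handed in when it is done.

Besides the shell and the picture viewer there is one more tool, called after ">>>" as name(argument=value, ...) on one line, values as JSON. carry_out: Moves the arm, as the interface text tells. Its arguments: {"type":"object","properties":{"deltas":{"type":"array","items":{"type":"object","properties":{"hand":{"type":"number"},"dp":{"type":"array","items":{"type":"number","minimum":-1,"maximum":1}},"spin":{"type":"number","minimum":-1,"maximum":1}}}},"force":{"type":"number"}},"required":["deltas"]}

```bash
mkdir -p pics
python3 - <<'E'
from bench import *
import cv2
for n in("top","side"):
    cv2.imwrite(f"pics/{n}0.png",camera(n)[:,:,::-1]); c=get_calibration(n); print(n,c)
s=read_state(); print(s)
E
```

```text
top {'fx': 537.5253914341797, 'fy': 537.5253914341797, 'cx': 311.11383013242244, 'cy': 237.10329037706603, 'R': array([[ 0.00627694, -0.9995854 ,  0.02810029],
       [-0.99275363, -0.00960138, -0.1197833 ],
       [ 0.12000344, -0.02714479, -0.9924023 ]]), 't': array([-0.02731142,  0.57856988,  1.34280502])}
side {'fx': 445.1187748084033, 'fy': 445.1187748084033, 'cx': 319.5550707969194, 'cy': 236.4671075084572, 'R': array([[ 0.95573619, -0.29347155, -0.02104229],
       [-0.17733776, -0.51750706, -0.83710081],
       [ 0.23477574,  0.80377913, -0.54664381]]), 't': array([-0.52760236,  0.1664231 ,  1.15976561])}
{'time': 0.1, 'joint_positions': array([-1.12464266,  0.33285276, -0.06466163,  1.46085126,  0.02159262,
        1.34991621, -0.08847206]), 'joint_vel': array([-6.13202654e-04, -1.50930075e-03, -9.88925983e-05, -2.23657859e-03,
       -1.27394036e-03, -5.19125477e-05,  6.99963573e-04]), 'joint_torque': array([ 1.38195068e-03, -6.24544430e+01,  2.45155580e-02, -3.90715992e+01,
       -6.13163388e-02,  3.65963287e-02,  6.42762711e-05]), 'ee_pos': array([0.28222232, 0.55725782, 0.22180877]), 'eef_rot': array([ 2.32232407e-01,  9.72660097e-01, -6.54941070e-04, -1.22923109e-04]), 'ft_force': array([-0.87163019,  1.22308251, -0.35023228]), 'torque': array([ 0.01331051,  0.00945578, -0.0331551 ]), 'grip_force': 0.0, 'width': 0.08675594506200016}
```

View pics/top0.png

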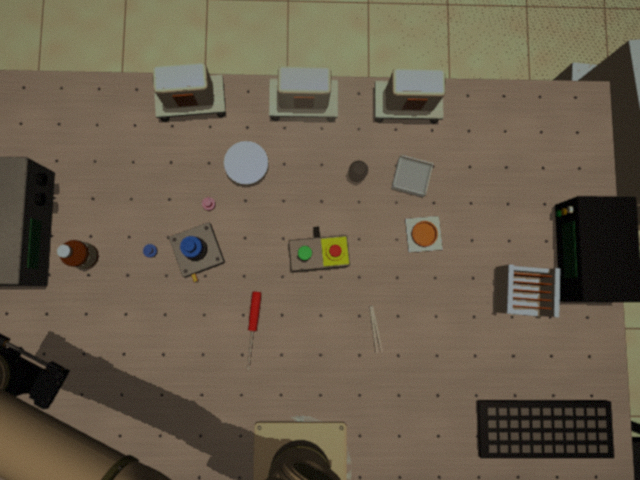

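View pics/side0.png

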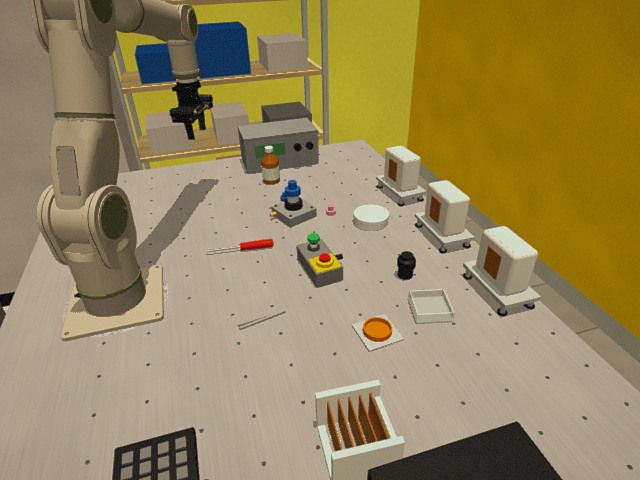

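```bash
cat > loc.py <<'E'
from bench import *
import cv2, numpy as np
from scipy.optimize import least_squares
HSV={"blue":((105,110,30),(125,255,255)),"orange":((5,170,80),(16,255,255)),"green":((50,120,50),(75,255,255))}
def proj(n,P):
    c=get_calibration(n); q=np.asarray(P)@c["R"].T+c["t"]
    return np.c_[c["fx"]*q[:,0]/q[:,2]+c["cx"],c["fy"]*q[:,1]/q[:,2]+c["cy"]]
def blob(im,col,near):
    m=cv2.inRange(cv2.cvtColor(im,cv2.COLOR_RGB2HSV),*HSV[col])
    k,l,s,ce=cv2.connectedComponentsWithStats(m)
    i=min((i for i in range(1,k) if s[i,4]>25),key=lambda i:np.hypot(*(ce[i]-near)))
    cs,_=cv2.findContours((l==i).astype(np.uint8),cv2.RETR_EXTERNAL,cv2.CHAIN_APPROX_NONE)
    f=cv2.drawContours(np.zeros_like(m),cs,-1,1,-1); M=cv2.moments(f,True)
    return np.array([M["m10"]/M["m00"],M["m01"]/M["m00"]]),int(M["m00"]),s[i,:4]
a=np.linspace(0,2*np.pi,60)
def render(n,xy,cyl):  # cyl: (diam,z0,z1)
    S=8; o=None; hs=[]
    for d,z0,z1 in cyl:
        P=np.vstack([np.c_[xy[0]+d/2*np.cos(a),xy[1]+d/2*np.sin(a),0*a+z] for z in(z0,z1)])
        hs.append(cv2.convexHull(proj(n,P).astype(np.float32))[:,0])
    o=np.floor(np.vstack(hs).min(0))-2; m=np.zeros((1000,1000),np.uint8)
    for h in hs: cv2.fillConvexPoly(m,np.round((h-o)*S*16).astype(np.int32),1,shift=4)
    M=cv2.moments(m,True); return np.array([M["m10"],M["m01"]])/M["m00"]/S+o, M["m00"]/S/S
def locate(col,cyl,near,x0,names=("top","side")):
    B={n:blob(camera(n),col,near[n]) for n in names}
    r=least_squares(lambda x:np.hstack([render(n,x,cyl)[0]-B[n][0] for n in names]),x0,diff_step=5e-3)
    print(col,r.x.round(4),"res px",r.fun.round(2),[(B[n][0].round(1),B[n][1],round(render(n,r.x,cyl)[1])) for n in names])
    return r.x
E
python3 - <<'E'
from loc import *
locate("blue",[(.052,.084,.105),(.028,.105,.129)],{"top":(191,247),"side":(291,191)},[.5,.2])
locate("orange",[(.068,.006,.020)],{"top":(424,234),"side":(377,329)},[.5,-.2])
locate("green",[(.036,.078,.090)],{"top":(305,254),"side":(313,238)},[.5,.0])
c=get_calibration("top")
def unproj(u,v,z):
    d=c["R"].T@np.array([(u-c["cx"])/c["fx"],(v-c["cy"])/c["fy"],1]); o=-c["R"].T@c["t"]; return (o+d*(z-o[2])/d[2]).round(3)
for k,p in dict(stop=(335,251,.06),smallcap=(150,250,.02),pink=(208,203,.02),bottle=(65,253,.14),screw=(255,293,.02),screwend=(249,368,0),lever=(316,231,.02),blk1=(168,239,.035),blk2=(213,226,.035),blk3=(223,262,.035),blk4=(180,276,.035),jar=(246,163,.034),spare=(358,171,.07),tray=(412,176,.03),cassette=(508,290,.09),tweez=(372,308,0)).items(): print(k,unproj(*p))
s=read_state()
from scipy.spatial.transform import Rotation as R
print(R.from_quat(s["eef_rot"]).as_matrix().round(4))
E
```

```text
blue [0.5429 0.2704] res px [ 0.08  1.01  1.23 -1.  ] [(array([191. , 246.6]), 361, 404), (array([290.6, 190.3]), 232, 228)]
orange [ 0.595  -0.3182] res px [-0.61 -0.33 -0.12  0.85] [(array([424.2, 233.4]), 455, 562), (array([377.4, 328.1]), 236, 618)]
green [0.5344 0.    ] res px [-1.88 -0.17 -0.33 -0.75] [(array([304.2, 252.7]), 156, 176), (array([313.2, 237.8]), 96, 121)]
stop [ 0.541 -0.082  0.06 ]
smallcap [0.543 0.39  0.02 ]
pink [0.667 0.245 0.02 ]
bottle [0.523 0.553 0.14 ]
screw [0.436 0.119 0.02 ]
screwend [0.246 0.132 0.   ]
lever [ 0.597 -0.036  0.02 ]
blk1 [0.57  0.341 0.035]
blk2 [0.605 0.228 0.035]
blk3 [0.513 0.201 0.035]
blk4 [0.477 0.308 0.035]
jar [0.771 0.148 0.034]
spare [ 0.745 -0.14   0.07 ]
tray [ 0.743 -0.287  0.03 ]
cassette [ 0.446 -0.506  0.09 ]
tweez [ 0.399 -0.183  0.   ]
[[-8.921e-01  4.518e-01 -1.000e-04]
 [ 4.518e-01  8.921e-01 -1.000e-04]
 [-0.000e+00 -2.000e-04 -1.000e+00]]
```

Run:
```python
from loc import *
HSV["orange"]=((4,140,60),(18,255,255)); HSV["green"]=((45,90,30),(80,255,255)); HSV["blue"]=((100,90,20),(130,255,255))
J=[("blue",[(.052,.084,.105),(.028,.105,.129)],{"top":(191,247),"side":(291,191)}),
("orange",[(.068,.006,.020)],{"top":(424,234),"side":(377,329)}),
("green",[(.036,.078,.090)],{"top":(305,254),"side":(313,238)})]
rows=[]
ims={n:camera(n) for n in("top","side")}
for col,cyl,near in J:
    x=locate(col,cyl,near,[.55,0.])
    for n in("top","side"):
        u,v=near[n]; S=6; h=22
        c=cv2.resize(ims[n][v-h:v+h,u-h:u+h,::-1],None,fx=S,fy=S,interpolation=cv2.INTER_NEAREST)
        for d,z0,z1 in cyl:
            for z in(z0,z1):
                P=proj(n,np.c_[x[0]+d/2*np.cos(a),x[1]+d/2*np.sin(a),0*a+z])
                cv2.polylines(c,[np.round((P-[u-h,v-h]+.5)*S).astype(np.int32)],True,(255,255,255),1)
        rows.append(c)
cv2.imwrite("pics/m.png",np.vstack([np.hstack(rows[0::2]),np.hstack(rows[1::2])]))
```

```text
blue [0.5264 0.    ] res px [111.4    8.86  19.34  42.56] [(array([191. , 246.5]), 382, 375), (array([290.6, 190.2]), 237, 323)]
orange [0.6326 0.    ] res px [-121.88  -15.68  -31.18  -77.25] [(array([424.2, 233.2]), 492, 551), (array([377. , 328.7]), 567, 340)]
green [0.5344 0.    ] res px [-1.98 -0.24 -0.33 -0.79] [(array([304.3, 252.7]), 174, 176), (array([313.2, 237.8]), 105, 121)]
```

View pics/m.png

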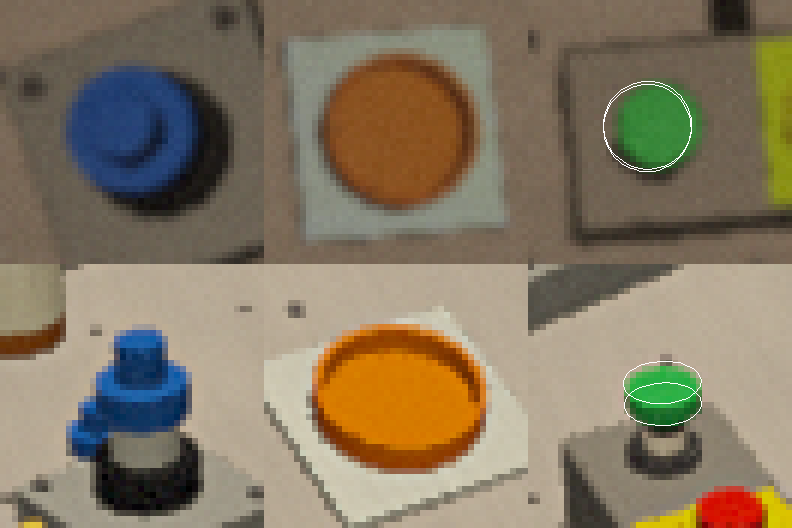

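```bash
sed -i 's/least_squares(lambda x:np.hstack(\[render(n,x,cyl)/least_squares(lambda x:np.hstack([render(n,x-1,cyl)/; s/,x0,diff_step=5e-3)/,np.array(x0)+1,diff_step=3e-3); r.x-=1/' loc.py
sed -i 's/^HSV=.*/HSV={"orange":((4,140,60),(18,255,255)),"green":((45,90,30),(80,255,255)),"blue":((100,90,20),(130,255,255))}/; s/^    k,l,s,ce=/    if col=="blue" and abs(near[0]-291)<1: m[189:,:286]=0\n    k,l,s,ce=/' loc.py
python3 - <<'E'
from loc import *
for ns in (("top","side"),("top",),("side",)):
  locate("blue",[(.052,.084,.105),(.028,.105,.129)],{"top":(191,247),"side":(291,191)},[.54,.27],ns)
  locate("orange",[(.068,.006,.020)],{"top":(424,234),"side":(377,329)},[.6,-.3],ns)
  locate("green",[(.036,.078,.090)],{"top":(305,254),"side":(313,238)},[.53,0],ns)
E
```

```text
blue [0.5451 0.2708] res px [-0.1   0.29  0.42  0.08] [(array([191.1, 246.4]), 382, 404), (array([292.1, 189. ]), 196, 228)]
orange [ 0.5945 -0.3189] res px [-0.4  -0.03  0.09  0.47] [(array([424.2, 233.3]), 488, 562), (array([377.1, 328.7]), 568, 619)]
green [ 0.534  -0.0049] res px [-0.07  0.03  0.06  0.14] [(array([304.4, 252.6]), 171, 176), (array([313.2, 237.8]), 105, 122)]
blue [0.5457 0.2707] res px [-0.  0.] [(array([191. , 246.5]), 383, 404)]
orange [ 0.5944 -0.3199] res px [ 0. -0.] [(array([424.3, 233.3]), 493, 562)]
green [ 0.534 -0.005] res px [0. 0.] [(array([304.4, 252.7]), 170, 176)]
blue [0.5441 0.2719] res px [0. 0.] [(array([292.1, 189. ]), 197, 228)]
orange [ 0.5948 -0.3174] res px [0. 0.] [(array([377. , 328.7]), 566, 616)]
green [ 0.534  -0.0039] res px [0. 0.] [(array([313.1, 237.7]), 105, 122)]
```

The montage shows the cap, holder and plunger clearly, with the small decoy cap behind the cap in the side view. The fits agree: cap (.545, .271), holder (.5945, -.319), plunger (.534, -.005). I'll move above the cap first.

>>> carry_out(deltas=[{"hand": 87,"dp": [-0.2,-0.075,0],"spin": 0},{"hand": 87,"dp": [-0.38,-0.14,0],"spin": 0},{"hand": 87,"dp": [-0.55,-0.205,0],"spin": 0},{"hand": 87,"dp": [-0.73,-0.274,0],"spin": 0},{"hand": 87,"dp": [-0.73,-0.274,0],"spin": 0},{"hand": 87,"dp": [-0.73,-0.274,0],"spin": 0},{"hand": 87,"dp": [-0.73,-0.274,0],"spin": 0}], force=15)

```text
time: 2.1
ee_pos: [0.4133, 0.4151, 0.2226]
eef_rot: [0.231, 0.973, 0.0, -0.0]
ft_force: [0.5, 0.2, -0.4]
width: 0.0873
grip_force: 0.0
```

>>> carry_out(deltas=[{"hand": 87,"dp": [-0.2,-0.075,0],"spin": 0},{"hand": 87,"dp": [-0.38,-0.14,0.05],"spin": 0},{"hand": 87,"dp": [-0.55,-0.205,0.1],"spin": 0},{"hand": 87,"dp": [-0.727,-0.275,0.17],"spin": 0},{"hand": 87,"dp": [-0.727,-0.275,0.17],"spin": 0},{"hand": 87,"dp": [-0.727,-0.275,0.17],"spin": 0},{"hand": 87,"dp": [-0.727,-0.275,0.17],"spin": 0},{"hand": 87,"dp": [-0.727,-0.275,0.17],"spin": 0},{"hand": 87,"dp": [-0.727,-0.275,0.17],"spin": 0}])

```text
time: 3.0
ee_pos: [0.5447, 0.2721, 0.1805]
eef_rot: [0.231, 0.973, 0.0, 0.0]
ft_force: [-0.2, -0.2, 0.3]
width: 0.0874
grip_force: 0.0
```

```bash
cat > go.py <<'E'
from bench import *
import numpy as np
from scipy.spatial.transform import Rotation as R
def to(x,y,z):
    s=read_state(); M=R.from_quat(s["eef_rot"]).as_matrix()
    print(s["time"],s["ee_pos"].round(4),s["joint_positions"].round(2),"F",s["ft_force"].round(1),"w",s["width"],s["grip_force"],"dp",(M.T@(np.array([x,y,z])-s["ee_pos"])/.25).round(3), M[:,1].round(3))
E
python3 -c "from go import *; to(.545,.271,.108)"
```

```text
3.0 [0.5447 0.2721 0.1805] [-0.66  0.32  0.15  1.57 -0.05  1.25  0.6 ] F [-0.2 -0.2  0.3] w 0.08735195574039775 0.0 dp [-0.003 -0.004  0.29 ] [0.45  0.893 0.001]
```

Descend and grip.

>>> carry_out(deltas=[{"hand": 87,"dp": [-0.002,-0.004,0.1],"spin": 0},{"hand": 87,"dp": [-0.002,-0.004,0.2],"spin": 0},{"hand": 87,"dp": [-0.002,-0.004,0.288],"spin": 0},{"hand": 87,"dp": [-0.002,-0.004,0.288],"spin": 0},{"hand": 87,"dp": [-0.002,-0.004,0.288],"spin": 0},{"hand": 20,"dp": [-0.002,-0.004,0.288],"spin": 0},{"hand": 20,"dp": [-0.002,-0.004,0.288],"spin": 0},{"hand": 20,"dp": [-0.002,-0.004,0.288],"spin": 0},{"hand": 20,"dp": [-0.002,-0.004,0.288],"spin": 0},{"hand": 20,"dp": [-0.002,-0.004,0.288],"spin": 0},{"hand": 20,"dp": [-0.002,-0.004,0.288],"spin": 0},{"hand": 20,"dp": [-0.002,-0.004,0.288],"spin": 0},{"hand": 20,"dp": [-0.002,-0.004,0.288],"spin": 0},{"hand": 20,"dp": [-0.002,-0.004,0.288],"spin": 0}], force=15)

```text
time: 4.4
ee_pos: [0.5453, 0.2695, 0.108]
eef_rot: [0.232, 0.973, 0.0, -0.0]
ft_force: [-0.1, 0.3, 0.1]
width: 0.0273
grip_force: 15.0
```

>>> carry_out(deltas=[{"hand": 20,"dp": [0,0,-0.06],"spin": 0},{"hand": 20,"dp": [0,0,-0.12],"spin": 0},{"hand": 20,"dp": [0,0,-0.2],"spin": 0},{"hand": 20,"dp": [0,0,-0.3],"spin": 0},{"hand": 20,"dp": [0,0,-0.4],"spin": 0},{"hand": 20,"dp": [0,0,-0.4],"spin": 0},{"hand": 20,"dp": [0,0,-0.4],"spin": 0}])

```text
time: 5.1
ee_pos: [0.5457, 0.2697, 0.2096]
eef_rot: [0.232, 0.973, 0.001, 0.001]
ft_force: [-0.5, -1.0, -0.1]
width: 0.0276
grip_force: 15.0
```

Run:
```python
from go import *
import cv2
to(.5945,-.319,.208)
a=camera("side")[90:250,200:400,::-1]; b=camera("top")[160:320,110:310,::-1]
cv2.imwrite("pics/l.png",np.hstack([cv2.resize(i,None,fx=2,fy=2) for i in(a,b)]))
```

```text
5.1 [0.5457 0.2697 0.2096] [-0.66  0.3   0.15  1.54 -0.05  1.31  0.6 ] F [-0.5 -1.  -0.1] w 0.027572075261508733 14.999853372573853 dp [-1.238 -2.012  0.004] [0.452 0.892 0.002]
```

View pics/l.png

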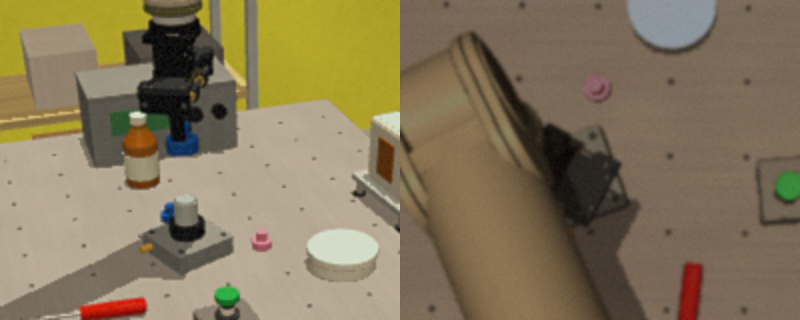

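>>> carry_out(deltas=[{"hand": 20,"dp": [-0.06,-0.1,0],"spin": 0},{"hand": 20,"dp": [-0.14,-0.23,0],"spin": 0},{"hand": 20,"dp": [-0.23,-0.38,0],"spin": 0},{"hand": 20,"dp": [-0.33,-0.53,0],"spin": 0},{"hand": 20,"dp": [-0.413,-0.67,0],"spin": 0}])

```text
time: 5.7
ee_pos: [0.5613, 0.071, 0.2073]
eef_rot: [0.233, 0.973, -0.0, -0.001]
ft_force: [1.1, 0.4, -0.8]
width: 0.0275
grip_force: 15.0
```

>>> carry_out(deltas=[{"hand": 20,"dp": [-0.08,-0.134,0],"spin": 0},{"hand": 20,"dp": [-0.16,-0.27,0],"spin": 0},{"hand": 20,"dp": [-0.24,-0.4,0],"spin": 0},{"hand": 20,"dp": [-0.33,-0.53,0],"spin": 0},{"hand": 20,"dp": [-0.413,-0.67,0],"spin": 0}])

```text
time: 6.2
ee_pos: [0.5778, -0.1239, 0.2073]
eef_rot: [0.232, 0.973, 0.0, -0.001]
ft_force: [1.2, 0.0, -0.2]
width: 0.0278
grip_force: 15.0
```

>>> carry_out(deltas=[{"hand": 20,"dp": [-0.08,-0.134,0],"spin": 0},{"hand": 20,"dp": [-0.16,-0.27,0],"spin": 0},{"hand": 20,"dp": [-0.24,-0.4,0],"spin": 0},{"hand": 20,"dp": [-0.33,-0.53,0],"spin": 0},{"hand": 20,"dp": [-0.4,-0.64,0],"spin": 0},{"hand": 20,"dp": [-0.413,-0.67,0],"spin": 0},{"hand": 20,"dp": [-0.413,-0.67,0],"spin": 0},{"hand": 20,"dp": [-0.413,-0.67,0],"spin": 0},{"hand": 20,"dp": [-0.413,-0.67,0],"spin": 0}])

```text
time: 7.1
ee_pos: [0.5952, -0.3167, 0.2079]
eef_rot: [0.231, 0.973, 0.001, -0.0]
ft_force: [0.1, 0.2, -0.1]
width: 0.0274
grip_force: 15.0
```

```bash
python3 -c "from go import *; to(.5945,-.319,.07)"
```

```text
7.1 [ 0.5952 -0.3167  0.2079] [ 0.1   0.47  0.46  1.36 -0.21  1.36  1.67] F [ 0.1  0.2 -0.1] w 0.0274160955172302 14.999995082616806 dp [-0.002 -0.01   0.551] [0.45  0.893 0.001]
```

>>> carry_out(deltas=[{"hand": 20,"dp": [-0.002,-0.009,0.15],"spin": 0},{"hand": 20,"dp": [-0.002,-0.009,0.3],"spin": 0},{"hand": 20,"dp": [-0.002,-0.009,0.45],"spin": 0},{"hand": 20,"dp": [-0.002,-0.009,0.55],"spin": 0},{"hand": 20,"dp": [-0.002,-0.009,0.55],"spin": 0},{"hand": 20,"dp": [-0.002,-0.009,0.55],"spin": 0},{"hand": 20,"dp": [-0.002,-0.009,0.55],"spin": 0}])

```text
time: 7.8
ee_pos: [0.5953, -0.3211, 0.0729]
eef_rot: [0.232, 0.973, -0.0, 0.002]
ft_force: [0.6, 0.0, 0.0]
width: 0.0278
grip_force: 15.0
```

Run:
```python
from loc import *
from go import to
to(.5945,-.319,.032)
s=read_state()["ee_pos"]; im=camera("side"); z=s[2]-.024
u,v=proj("side",[[s[0],s[1],z+.01]])[0].astype(int); h=40; S=7
c=cv2.resize(im[v-h:v+h,u-h:u+h,::-1],None,fx=S,fy=S,interpolation=cv2.INTER_CUBIC)
for x,y,d,zz in[(s[0],s[1],.052,z),(s[0],s[1],.052,z+.021),(.5945,-.319,.068,.02)]:
    P=proj("side",np.c_[x+d/2*np.cos(a),y+d/2*np.sin(a),0*a+zz]); cv2.polylines(c,[np.round((P-[u-h,v-h]+.5)*S).astype(np.int32)],True,(255,255,255),1)
cv2.imwrite("pics/h.png",c)
```

```text
7.8 [ 0.5953 -0.3211  0.0729] [ 0.12  0.58  0.43  1.5  -0.26  1.12  1.7 ] F [0.6 0.  0. ] w 0.02779328976226194 14.999880194664001 dp [0.007 0.006 0.163] [0.451 0.892 0.   ]
```

View pics/h.png

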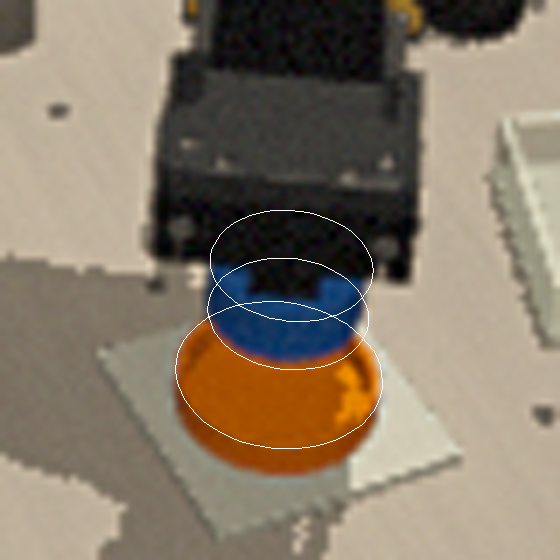

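Side crop: the cap hangs upright, its bottom edge at crop (285,360), roughly over the holder opening (175–380, 300–450). I'll lower it slowly.

>>> carry_out(deltas=[{"hand": 20,"dp": [0.001,0.003,0.05],"spin": 0},{"hand": 20,"dp": [0.001,0.003,0.08],"spin": 0},{"hand": 20,"dp": [0.001,0.003,0.1],"spin": 0},{"hand": 20,"dp": [0.001,0.003,0.1],"spin": 0},{"hand": 20,"dp": [0.001,0.003,0.1],"spin": 0}])

```text
time: 8.35
ee_pos: [0.5941, -0.3203, 0.0454]
eef_rot: [0.232, 0.973, 0.0, -0.0]
ft_force: [-1.1, 0.1, -0.9]
width: 0.0274
grip_force: 15.0
```

```bash
python3 -c "from go import *; to(.595,-.320,.033)"
```

```text
8.35 [ 0.5941 -0.3203  0.0454] [ 0.13  0.61  0.42  1.52 -0.27  1.07  1.71] F [-1.1  0.1 -0.9] w 0.027366988304390633 14.99991461634636 dp [-0.003  0.003  0.05 ] [ 0.452  0.892 -0.   ]
```

>>> carry_out(deltas=[{"hand": 20,"dp": [-0.001,0,0.012],"spin": 0},{"hand": 20,"dp": [-0.001,0,0.024],"spin": 0},{"hand": 20,"dp": [-0.001,0,0.036],"spin": 0},{"hand": 20,"dp": [-0.001,0,0.044],"spin": 0},{"hand": 20,"dp": [-0.001,0,0.044],"spin": 0},{"hand": 20,"dp": [-0.001,0,0.044],"spin": 0}])

```text
time: 8.95
ee_pos: [0.5944, -0.3203, 0.0345]
eef_rot: [0.232, 0.973, 0.0, -0.0]
ft_force: [0.2, -0.2, -0.1]
width: 0.0275
grip_force: 15.0
```

Run:
```python
from loc import *
from go import to
to(.595,-.320,.032)
im=camera("side"); u,v=377,325; h=30; S=9
cv2.imwrite("pics/h2.png",cv2.resize(im[v-h:v+h,u-h:u+h,::-1],None,fx=S,fy=S,interpolation=cv2.INTER_CUBIC))
```

```text
8.95 [ 0.5944 -0.3203  0.0345] [ 0.13  0.62  0.41  1.52 -0.27  1.05  1.71] F [ 0.2 -0.2 -0.1] w 0.02746272529013395 14.999933391809464 dp [-0.002  0.002  0.01 ] [0.452 0.892 0.   ]
```

View pics/h2.png

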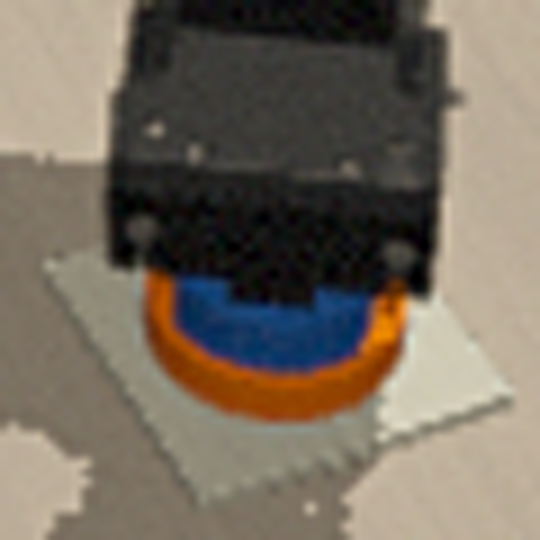

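The cap sits inside the holder ring (blue 175–370 within orange 148–405) with no contact force. Now down to the floor.

>>> carry_out(deltas=[{"hand": 20,"dp": [0,0,0.004],"spin": 0},{"hand": 20,"dp": [0,0,0.008],"spin": 0},{"hand": 20,"dp": [0,0,0.01],"spin": 0},{"hand": 20,"dp": [0,0,0.01],"spin": 0},{"hand": 20,"dp": [0,0,0.01],"spin": 0}])

```text
time: 9.5
ee_pos: [0.5944, -0.3203, 0.0321]
eef_rot: [0.232, 0.973, 0.0, 0.0]
ft_force: [-1.0, 0.8, 1.2]
width: 0.0276
grip_force: 15.0
```

```bash
python3 -c "from go import *; to(.595,-.320,.031)"
```

```text
9.5 [ 0.5944 -0.3203  0.0321] [ 0.13  0.62  0.41  1.53 -0.27  1.05  1.71] F [-1.   0.8  1.2] w 0.027566257246422927 15.000125616788864 dp [-0.002  0.002  0.004] [0.452 0.892 0.   ]
```

>>> carry_out(deltas=[{"hand": 60,"dp": [0,0,0.001],"spin": 0},{"hand": 60,"dp": [0,0,0],"spin": 0},{"hand": 60,"dp": [0,0,0],"spin": 0},{"hand": 60,"dp": [0,0,0],"spin": 0},{"hand": 60,"dp": [0,0,0],"spin": 0},{"hand": 60,"dp": [0,0,0],"spin": 0},{"hand": 60,"dp": [0,0,-0.1],"spin": 0},{"hand": 60,"dp": [0,0,-0.25],"spin": 0},{"hand": 60,"dp": [0,0,-0.4],"spin": 0},{"hand": 60,"dp": [0,0,-0.55],"spin": 0},{"hand": 60,"dp": [0,0,-0.55],"spin": 0},{"hand": 60,"dp": [0,0,-0.55],"spin": 0}])

```text
time: 10.7
ee_pos: [0.5948, -0.3205, 0.1704]
eef_rot: [0.232, 0.973, -0.0, 0.001]
ft_force: [-0.3, -1.1, -0.5]
width: 0.0602
grip_force: 0.0
```

Run:
```python
from loc import *
from go import to
to(.534,-.005,.17)
locate("blue",[(.052,.008,.029),(.028,.029,.053)],{"top":(424,230),"side":(377,320)},[.6,-.3],("side",))
im=camera("side"); u,v=377,320; h=30; S=9
cv2.imwrite("pics/h3.png",cv2.resize(im[v-h:v+h,u-h:u+h,::-1],None,fx=S,fy=S,interpolation=cv2.INTER_CUBIC))
```

```text
10.7 [ 0.5948 -0.3205  0.1704] [ 0.1   0.5   0.46  1.4  -0.22  1.29  1.68] F [-0.3 -1.1 -0.5] w 0.06020096596097859 0.0 dp [7.870e-01 1.016e+00 1.000e-03] [0.452 0.892 0.   ]
blue [ 0.5959 -0.3145] res px [-0.  0.] [(array([377.1, 324.7]), 395, 478)]
```

View pics/h3.png

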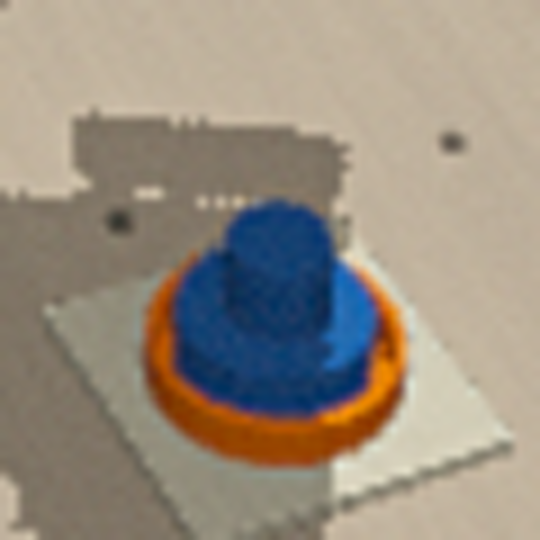

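The cap stands upright and released in the holder (knob at crop (277,265), cup inside the ring). Next, the plunger.

>>> carry_out(deltas=[{"hand": 0,"dp": [0.1,0.12,0],"spin": 0},{"hand": 0,"dp": [0.2,0.25,0],"spin": 0},{"hand": 0,"dp": [0.3,0.38,0],"spin": 0},{"hand": 0,"dp": [0.394,0.508,0],"spin": 0}])

```text
time: 11.2
ee_pos: [0.5626, -0.1607, 0.168]
eef_rot: [0.232, 0.973, -0.0, -0.001]
ft_force: [1.3, -0.1, 0.4]
width: 0.0357
grip_force: 0.0
```

>>> carry_out(deltas=[{"hand": 0,"dp": [0.1,0.12,0],"spin": 0},{"hand": 0,"dp": [0.2,0.25,0],"spin": 0},{"hand": 0,"dp": [0.3,0.38,0],"spin": 0},{"hand": 0,"dp": [0.394,0.508,0],"spin": 0},{"hand": 0,"dp": [0.394,0.508,0.1],"spin": 0},{"hand": 0,"dp": [0.394,0.508,0.2],"spin": 0},{"hand": 0,"dp": [0.394,0.508,0.28],"spin": 0},{"hand": 0,"dp": [0.394,0.508,0.28],"spin": 0},{"hand": 0,"dp": [0.394,0.508,0.28],"spin": 0},{"hand": 0,"dp": [0.394,0.508,0.28],"spin": 0}])

```text
time: 12.2
ee_pos: [0.5339, -0.0048, 0.1004]
eef_rot: [0.232, 0.973, 0.0, 0.0]
ft_force: [0.6, 0.2, -0.1]
width: 0.0005
grip_force: 0.0
```

```bash
python3 -c "from go import *; to(.534,-.005,.08)"
```

```text
12.2 [ 0.5339 -0.0048  0.1004] [-0.36  0.24  0.32  1.86 -0.09  1.05  1.1 ] F [ 0.6  0.2 -0.1] w 0.000525607732883956 0.0 dp [-0.001 -0.001  0.082] [0.452 0.892 0.001]
```

>>> carry_out(deltas=[{"hand": 0,"dp": [0,0,0.01],"spin": 0},{"hand": 0,"dp": [0,0,0.02],"spin": 0},{"hand": 0,"dp": [0,0,0.03],"spin": 0},{"hand": 0,"dp": [0,0,0.04],"spin": 0},{"hand": 0,"dp": [0,0,0.05],"spin": 0},{"hand": 0,"dp": [0,0,0.06],"spin": 0},{"hand": 0,"dp": [0,0,0.065],"spin": 0},{"hand": 0,"dp": [0,0,0.065],"spin": 0},{"hand": 0,"dp": [0,0,0.065],"spin": 0},{"hand": 0,"dp": [0,0,0.065],"spin": 0}])

```text
time: 13.2
ee_pos: [0.5335, -0.0047, 0.0835]
eef_rot: [0.232, 0.973, 0.0, 0.0]
ft_force: [-1.9, 1.0, 5.2]
width: 0.0007
grip_force: 3.0
```

```bash
python3 -c "
from go import *
for i in range(4): to(.534,-.005,.08); camera('side')"
```

```text
13.2 [ 0.5335 -0.0047  0.0835] [-0.35  0.26  0.31  1.88 -0.09  1.02  1.1 ] F [-1.9  1.   5.2] w 0.0007103016780130019 2.991395895369351 dp [-0.002 -0.     0.014] [0.452 0.892 0.   ]
13.25 [ 0.5335 -0.0047  0.0835] [-0.35  0.26  0.31  1.88 -0.09  1.02  1.1 ] F [-2.2  0.6  6.2] w 0.0005805282424314308 2.9905303198029287 dp [-0.002 -0.     0.014] [0.452 0.892 0.   ]
13.3 [ 0.5335 -0.0047  0.0835] [-0.35  0.26  0.31  1.88 -0.09  1.02  1.1 ] F [-1.7  0.1  5.1] w 0.00040765100636919074 2.9900571570033208 dp [-0.002 -0.     0.014] [0.452 0.892 0.   ]
13.35 [ 0.5335 -0.0047  0.0835] [-0.35  0.26  0.31  1.88 -0.09  1.02  1.1 ] F [-1.3 -0.3  6.9] w 0.0007865812580778423 2.989826982957311 dp [-0.002 -0.     0.014] [0.452 0.892 0.   ]
```

>>> carry_out(deltas=[{"hand": 0,"dp": [0,0,0.007],"spin": 0},{"hand": 0,"dp": [0,0,0.014],"spin": 0},{"hand": 0,"dp": [0,0,0.014],"spin": 0},{"hand": 0,"dp": [0,0,0.014],"spin": 0},{"hand": 0,"dp": [0,0,0.014],"spin": 0},{"hand": 0,"dp": [0,0,0.014],"spin": 0},{"hand": 0,"dp": [0,0,0.014],"spin": 0},{"hand": 0,"dp": [0,0,0.014],"spin": 0},{"hand": 0,"dp": [0,0,0.014],"spin": 0},{"hand": 0,"dp": [0,0,0.014],"spin": 0}])

```text
time: 14.4
ee_pos: [0.5335, -0.0047, 0.0802]
eef_rot: [0.232, 0.973, 0.0, 0.0]
ft_force: [-2.7, 0.3, 7.5]
width: 0.0004
grip_force: 3.8
```

Run:
```python
from go import *
import cv2
F=[];Z=[]
for i in range(12):
    im=camera("side"); s=read_state(); F.append(s["ft_force"]); Z.append(s["ee_pos"][2])
print(np.mean(F,0),np.mean(Z))
cv2.imwrite("pics/p.png",np.hstack([cv2.resize(im[v-25:v+25,u-25:u+25,::-1],None,fx=8,fy=8,interpolation=cv2.INTER_CUBIC) for u,v in((313,245),(377,320))]))
```

```text
[-2.94741009  0.10552627  7.75044556] 0.08019804199180014
```

View pics/p.png

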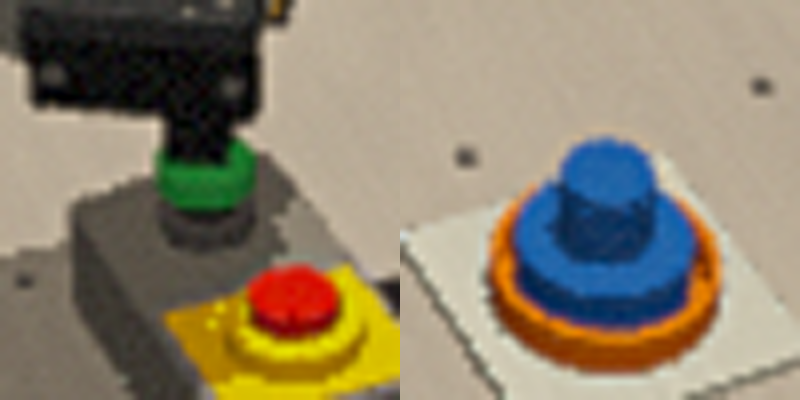

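The plunger is held about 9.8 mm down at about 7.8 N, with the white band gone into the collar (crop (205,210)). The red button at (293,295) is untouched, and the cap is seated at (605,235). Handing in.

```bash
python3 -c "from bench import *; print(close_job())"
```

```text
the job is handed in; nothing more can be done
None
```

The blue cap stands upright and released in the orange holder, and I handed the job in with the arm still holding the green plunger about 10 mm down (about 7.8 N); the hand-in returned no verdict.

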